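Uncap the bench extraction port and hold its self-closing gate half open

TASK

The solder-fume extraction port on the bench is due its half-open airflow reading. Pull the snapped-on dust cap off the port's mouth and put it in the steel parts tray, then slide the port's self-closing gate half open by its pull grip and hold it steady there against the spring; finish while still holding the gate at half travel, and leave the meter, reel and carton alone.

Things in the scene. Friction and masses are not known exactly. Their poses are not given: they have to be found in the camera images.
- port: Fume port fixed on the bench: 120 mm square flange, upright duct 60 mm wide, flat gate housing (90 mm in x, 80 mm in y, 40 to 58 mm up) with a 17 mm thick spring tube along each side (y = +-47, x -48 to +52 mm), and on top a round collar up to 82 mm. Two leaf clips 14 mm wide stand at y = +-35 mm, up to 100 mm high. Origin: on the bench, on the duct axis; the gate pulls out to its own -x.
- mouth (a point): Centre of the round collar's rim, on the duct axis, 82 mm above the bench; collar 60 mm outside, 51 mm inside diameter. The cap closes it; two spring clips beside it snap over the cap's rim: a straight upward pull of roughly 8 to 15 N makes them give way and the cap comes free suddenly. No turning is needed.
- cap: Round dust cap, 70 g, on the mouth at the start: plug 45 mm wide, 10 mm long, inside the collar; disc 62 mm wide, 6 mm thick with bevelled rim, resting on the collar; on top a round finger knob 26 mm wide, 34 mm tall. Origin: centre of the plug's underside; z up along the knob (knob from z = 16 to 50 mm). The clips beside it, at the port's y = +-28 to 40 mm, reach up to the cap's z = 28 mm.
- tray: Loose shallow steel tray, 150 mm (its x) by 190 mm (its y), 30 mm high, walls and floor 4 mm thick, empty, 0.6 kg. Origin: centre of the underside, on the bench. It stands on the other side of the robot's midline from the port.
- gate (a joint): Travel of the gate blade out of its housing, in m: 0 shut (start), 0.054 fully open; half open is 0.027, when the blade's edge lies across the middle of the duct. It slides straight along the port's -x. A spring pulls it shut with about 4 N at the start of travel, 9 N at half, 14 N at the far stop; it snaps shut if let go.
- gate_grip (a point): Point in the middle of the gate's black upright pull grip, 84 mm above the bench. Grip: 16 mm thick along the travel, 36 mm wide across it, from 56 to 102 mm above the bench, on a bridge bar 108 mm wide; blade and two rods run from it into the housing. Gate shut: 102 mm from the duct axis on the port's -x side, 46 mm clear between its inner face and the housing. Moves with the gate.
- meter: Black hand-held multimeter lying on its back at the side of the work, 180 x 86 x 42 mm. Leave alone. Origin: centre of the underside.
- reel: Solder reel standing on its flange beyond the work, 68 mm in diameter, 50 mm high. Leave alone. Origin: centre of the underside.
- carton: Small closed cardboard carton at the side of the work, 75 x 115 x 55 mm. Leave alone. Origin: centre of the underside.
Not all that is in view belongs to the job. Leave any green or red look-alike of the cap alone.

How it is judged:
On the way, in this order (a step that is already met when the one before it is completed fails the run):
1. the cap is pulled clear of the port in the gripper (distance between cap and mouth above 0.03 m and contact force between the fingers and cap above 0.5 N), for 0.1 s.
2. the cap lies at rest in the tray, let go (x of cap in the frame of tray between -0.07 and 0.07 m and y of cap in the frame of tray between -0.09 and 0.09 m and z of cap in the frame of tray below 0.04 m and linear speed of cap below 0.02 m/s and contact force between the fingers and cap below 0.1 N), for 0.2 s.
At the end, for the whole second after the job is handed in: The gripper's fingers hold the gate steady at half travel, 27 mm out within 5 mm either way, pressing on it with more than 4 N; the cap lies at rest in the tray, untouched; the bystanders have not moved 30 mm (value of joint gate between 0.022 and 0.032 m and velocity of joint gate between -0.01 and 0.01 m/s and contact force between the fingers and gate above 4 N and x of cap in the frame of tray between -0.07 and 0.07 m and y of cap in the frame of tray between -0.09 and 0.09 m and z of cap in the frame of tray below 0.04 m and linear speed of cap below 0.02 m/s and contact force between the arm and cap below 0.1 N); the arm keeps its last pose, push and grip.
It fails at once if a bystander (meter, reel or carton) is disturbed by 30 mm or more (distance of any of meter, reel, carton from where it was at the start of the episode above 0.03 m).
It also fails if it takes over 56 s, if anything falls off the work surface, if the arm or the gripper's body presses on something with over 40 N, if the wrist force passes 120 N, or if a joint passes its speed limit or range.

ROBOT

A 7-joint arm with a two-finger parallel gripper is mounted at the origin on the work surface. World frame = base frame: x ahead of the robot, y to its left, z up, the work surface at z = 0. Lengths are in m, angles in rad, forces in N, time in s.
With the tool pointing down it reaches from about 0.425 to 0.8 m from the base axis. Payload 8.3 kg.
Tool frame: the origin (TCP) lies at the very end of the fingers, on their centre line; the grasp point (between the pads) lies 19 mm behind it; z points along the fingers, y is the direction in which the jaws open and shut (so a half turn about z gives the same grasp; the last joint's range is limited). The gripper opens to 85 mm and grips with 20 to 120 N. Pads are 22 mm wide; open, the fingers measure 114 mm over their backs; the gripper's body (76 mm by 85 mm) begins 54 mm behind the grasp point. The pads swing forward as they close: fully open they stand 13 mm farther back than shut.
Start: joints at [-1.268, 0.383, 0.016, 1.37, -0.006, 1.388, -0.046], TCP at [0.224, 0.584, 0.231] pointing down, gripper open.
Joint ranges: [-2.95, 2.95], [-0.25, 2.06], [-1.52, 1.56], [0.18, 2.33], [-1.44, 4.58], [0.02, 2.06], [-3.01, 3.01]. Speed limits (rad/s): [2.39, 2.39, 3.01, 3.01, 3.14, 3.14, 3.14].

INTERFACE

Orientations are given as a rotation vector (axis times angle).
In Python, from bench import robot gives the robot as it stands. Calls block until the motion is done:
- robot.move_ptp(position, orientation): joint-space move of the TCP to a pose.
- robot.move_straight(position, velocity=0.15, frame=None, contact_N=None): straight line of the TCP; frame=None keeps the orientation; velocity is the mean speed in m/s. With contact_N (N) it stops when the force on the tool has changed by that much, and returns True; else False.
- robot.movej(angles): joint-space move.
- robot.open_gripper() and robot.close_gripper(squeeze=None): open the fingers fully, or close them until they stop; squeeze is the grip in N (None keeps the last).
- robot.wait(seconds).
- robot.ik(position, orientation): joint angles nearest the present ones, or None.
- robot.get_obs(): the state.
- robot.camera(name): name is "side" or "top" or "wrist"; returns a dict with "img" (384x512x3 uint8, red, green, blue), "mtx" (3x3 intrinsics, pixels), "origin" and "rotation" of the camera in the world. Camera axes: x right, y up, looking along -z (the intrinsics and any distortion apply to the point x, -y, -z); pixel columns grow to the right and rows downward; lengths in m; the calibration is good to about 2 mm. A picture is of the moment at which its call begins. There is no depth.
A pose or a line that the arm cannot do raises robot.Unreachable and nothing moves.
- robot.job_done(): hands the job in, once; it reports no verdict.
The state is a dict: "time_s": time; "qpos": joint angles; "qvel": joint speeds; "tau": joint torques, N m; "tool_pos": TCP position; "orientation": TCP orientation; "contact_force": force on the tool from outside, world axes, zero at the start; "wrist_torque": the same for the moment, N m; "opening": opening from 0.0 (shut) to 1.0 (fully open).
Only numpy, scipy, OpenCV 4.12 (cv2) and the standard library are available. Lean on these libraries where they do the work, as an engineer would, in place of code of your own. Each camera call takes 0.05 s, during which the arm holds its last target.

## Working session

There is one attempt and no reset: what is moved stays moved. The work goes in short steps, each a Python script; the robot and the scene stay as the last script left them, time stands still between calls to the robot, and variables do not carry over. Pictures are saved under pics/ and viewed, and the job is handed in when it is done.

```bash
ls; mkdir -p pics
python3 - <<'E'
from bench import robot
import cv2,numpy as np
o=robot.get_obs()
for k,v in o.items(): print(k,np.round(v,3))
for n in("side","top","wrist"):
    c=robot.camera(n); cv2.imwrite(f"pics/a_{n}.png",c["img"][:,:,::-1]); print(n,np.round(c["mtx"],1).tolist(),np.round(c["origin"],3),np.round(c["rotation"],3).tolist(),[k for k in c])
E
```

```text
pics
time_s 0.0
qpos [-1.268  0.384  0.016  1.371 -0.006  1.388 -0.047]
qvel [-0.002  0.002 -0.002  0.     0.001  0.001 -0.001]
tau [-1.0000e-03 -6.2760e+01  8.4300e-01 -3.7183e+01  1.6000e-02  1.4000e-02
  0.0000e+00]
tool_pos [0.223 0.583 0.23 ]
orientation [-5.710e-01 -3.089e+00  3.000e-03]
contact_force [ 0.471  0.089 -0.536]
wrist_torque [ 0.012  0.033 -0.015]
opening 1.0
side [[439.0, 0.0, 265.1], [0.0, 439.0, 192.3], [0.0, 0.0, 1.0]] [ 0.518 -0.906  1.037] [0.751, -0.04, -0.129] ['img', 'mtx', 'origin', 'rotation']
top [[481.9, 0.0, 255.2], [0.0, 481.9, 194.8], [0.0, 0.0, 1.0]] [ 0.285 -0.007  1.528] [0.188, -0.174, -1.521] ['img', 'mtx', 'origin', 'rotation']
wrist [[343.3, 0.0, 250.3], [0.0, 343.3, 190.1], [0.0, 0.0, 1.0]] [0.151 0.611 0.373] [-0.27, -0.182, 1.195] ['img', 'mtx', 'origin', 'rotation']
```

View pics/a_side.png

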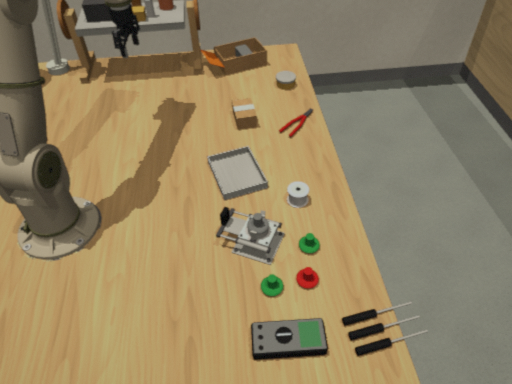

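View pics/a_top.png

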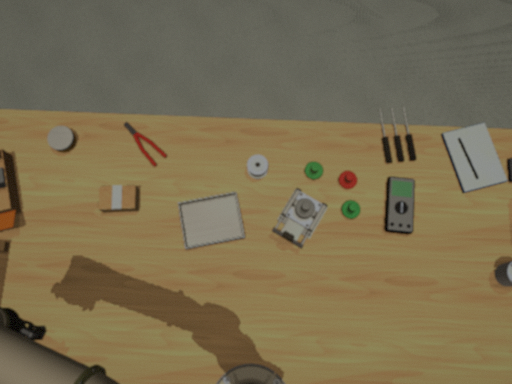

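View pics/a_wrist.png

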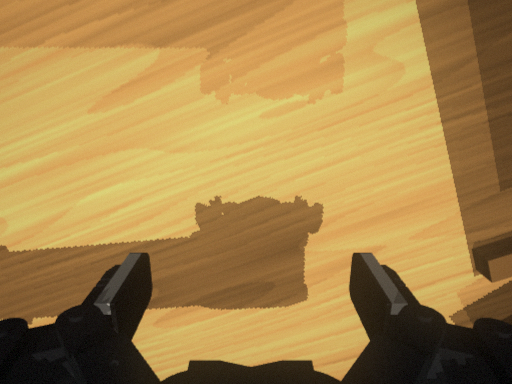

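The views show the port at top (300,215) with its black grip at (289,236) and knob at (304,208). The tray is at (212,221), the reel (258,165), meter (400,205) and carton (118,198). Next I'll zoom in.

```bash
cat > h.py <<'E'
import numpy as np,cv2
from scipy.spatial.transform import Rotation as R
def ray(c,uv):
    p=cv2.undistortPoints(np.array([[uv]],float),np.array(c["mtx"]),None)[0,0]
    d=R.from_rotvec(c["rotation"]).apply([p[0],-p[1],-1]); return np.array(c["origin"]),d/np.linalg.norm(d)
def plane(c,uv,z):
    o,d=ray(c,uv); return o+d*(z-o[2])/d[2]
def tri(c1,u1,c2,u2):
    o1,d1=ray(c1,u1);o2,d2=ray(c2,u2)
    s=np.linalg.lstsq(np.c_[d1,-d2],o2-o1,rcond=None)[0]
    a,b=o1+s[0]*d1,o2+s[1]*d2
    return (a+b)/2,np.linalg.norm(a-b)
def proj(c,P):
    q=R.from_rotvec(c["rotation"]).inv().apply(np.atleast_2d(P)-c["origin"]); m=np.array(c["mtx"])
    return np.c_[m[0,2]+m[0,0]*q[:,0]/-q[:,2], m[1,2]+m[1,1]*-q[:,1]/-q[:,2]]
E
python3 - <<'E'
import cv2
t=cv2.imread("pics/a_top.png");s=cv2.imread("pics/a_side.png")
a=cv2.resize(t[180:255,255:345],None,fx=6,fy=6,interpolation=cv2.INTER_CUBIC)
b=cv2.resize(s[195:270,205:295],None,fx=6,fy=6,interpolation=cv2.INTER_CUBIC)
cv2.imwrite("pics/b_top.png",a);cv2.imwrite("pics/b_side.png",b)
E
```

```text
(no output)
```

View pics/b_top.png

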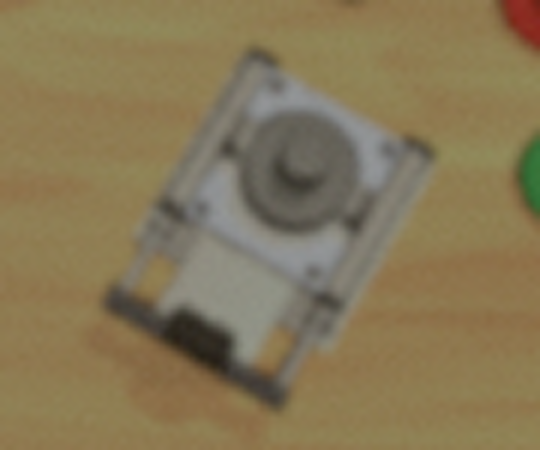

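View pics/b_side.png

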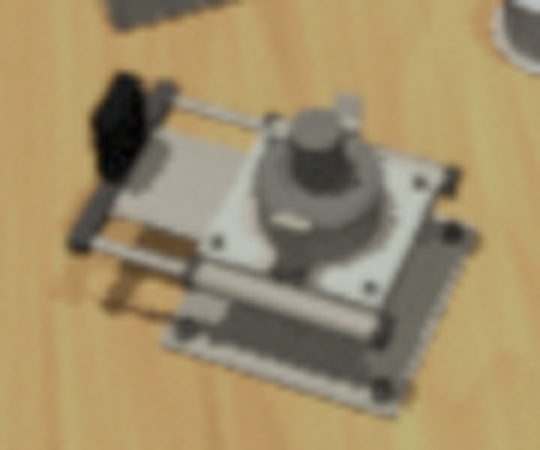

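Crop shows the knob top at about top px (305,206), disc centre (305,208.7), tube ends at crop (262,57)/(422,150) and bar ends at crop (112,300)/(280,403).

Run:
```python
from bench import robot
from h import *
import pickle
c=robot.camera("top");s=robot.camera("side");pickle.dump((c,s),open("cams.pkl","wb"))
T=lambda u,v,z:plane(c,((u)/6-.42+255,(v)/6-.42+180),z)
S=lambda u,v,z:plane(s,((u)/6-.42+205,(v)/6-.42+195),z)
px=lambda u,v,a,b:(u/6-.42+a,v/6-.42+b)
disc=T(300,172,.088);print("disc top",disc,"side disc",S(321,195,.088))
print("knob top",T(300,158,.122),"side",S(318,122,.122), tri(c,px(300,158,255,180),s,px(318,122,205,195)))
a=T(262,57,.049);b=T(422,150,.049);print("tubes far",a,b,np.linalg.norm(a-b),np.degrees(np.arctan2(*(a-b)[1::-1])))
a=T(112,300,.049);b=T(280,403,.049);print("bar",a,b,np.linalg.norm(a-b),np.degrees(np.arctan2(*(a-b)[1::-1])))
print("grip top top",T(207,335,.102),"dist",np.linalg.norm((T(207,335,.102)-disc)[:2]))
print("grip side top", S(125,85,.102))
# tray
img=c["img"]; g=img.astype(int)
hsv=cv2.cvtColor(img,cv2.COLOR_RGB2HSV)
m=((hsv[:,:,1]<70)&(hsv[:,:,2]>40)).astype(np.uint8); m2=np.zeros_like(m); m2[180:260,165:258]=m[180:260,165:258]
m2=cv2.morphologyEx(m2,cv2.MORPH_OPEN,np.ones((3,3)))
cs,_=cv2.findContours(m2,cv2.RETR_EXTERNAL,cv2.CHAIN_APPROX_NONE); k=max(cs,key=cv2.contourArea)
r=cv2.minAreaRect(k);print(r); B=np.array([plane(c,p,.02) for p in cv2.boxPoints(r)]);print(B,B.mean(0),[np.linalg.norm(B[i]-B[i-1]) for i in range(4)])
```

```text
disc top [ 0.58830606 -0.13927425  0.088     ] side disc [ 0.58881805 -0.15341218  0.088     ]
knob top [ 0.58824876 -0.13601987  0.122     ] side [ 0.59002677 -0.13829618  0.122     ] (array([ 0.5895545 , -0.13618633,  0.1192296 ]), np.float64(0.0013999524249704936))
tubes far [ 0.65752638 -0.12167123  0.049     ] [ 0.61092052 -0.20632331  0.049     ] 0.0966337537786005 61.16467797601648
bar [ 0.52493948 -0.04712519  0.049     ] [ 0.47526906 -0.13493112  0.049     ] 0.10088127979554148 60.5038475205021
grip top top [ 0.50077607 -0.09343495  0.102     ] dist 0.09880657744588311
grip side top [ 0.50447837 -0.08628971  0.102     ]
((210.2657928466797, 219.7066192626953), (47.47379684448242, 61.187049865722656), 79.04593658447266)
[[0.60508712 0.26745595 0.02      ]
 [0.65143807 0.07699113 0.02      ]
 [0.50164807 0.04075231 0.02      ]
 [0.45708504 0.22715407 0.02      ]] [0.55381458 0.15308837 0.02      ] [np.float64(0.15339119408621466), np.float64(0.19602361609102809), np.float64(0.15411130909907012), np.float64(0.1916545910765881)]
```

Port origin ≈ (0.589, −0.138), yaw ≈ −29°, and tray centre ≈ (0.554, 0.153). The sizes check out: tray 153×194 measured against 150×190, grip-to-axis about 99–102 mm. Next I'll hover over the cap with the jaws along the port's x, clear of the clips.

```bash
cat >> h.py <<'E'
def down(yaw): # jaw (tool y) axis direction in world
    y=np.array([np.cos(yaw),np.sin(yaw),0]);z=np.array([0,0,-1.]);return R.from_matrix(np.c_[np.cross(y,z),y,z]).as_rotvec()
E
python3 - <<'E'
from bench import robot
from h import *
for a in(-29,151): print(a,np.round(robot.ik([.589,-.137,.24],down(np.radians(a))),2),np.round(robot.ik([.476,-.075,.075],down(np.radians(a))),2),np.round(robot.ik([.554,.153,.1],down(np.radians(a))),2))
best=min((-29,151),key=lambda a:abs(robot.ik([.589,-.137,.24],down(np.radians(a)))[6]))
robot.move_ptp([.589,-.137,.24],down(np.radians(best)))
o=robot.get_obs();print(best,o["time_s"],np.round(o["tool_pos"],4),np.round(o["orientation"],3),np.round(o["contact_force"],2))
c=robot.camera("wrist");cv2.imwrite("pics/c_w.png",c["img"][:,:,::-1])
import pickle;pickle.dump(c,open("w1.pkl","wb"))
print(proj(c,[[.589,-.1375,.122],[.589,-.1375,.088],[.4998,-.088,.102],[.589,-.137,.05]]))
E
```

```text
-29 [-0.48  0.45  0.93  1.45 -0.36  1.42 -0.05] [-0.67  0.3   0.89  1.98 -0.28  0.98 -0.15] [-0.76  0.41  0.55  1.71 -0.24  1.09 -0.64]
151 [ 0.98  0.65 -1.29  1.38  0.62  1.56  2.39] [-0.53  0.27  0.72  1.98 -0.21  0.97  2.92] [-0.47  0.38  0.19  1.69 -0.08  1.08  2.37]
-29 3.0917 [ 0.5894 -0.1357  0.2398] [-2.705 -1.597  0.   ] [0.63 0.05 0.13]
[[251.12788675 185.44943583]
 [251.07130594 174.31047775]
 [130.71862767 178.28013054]
 [250.77747556 163.93896062]]
```

View pics/c_w.png

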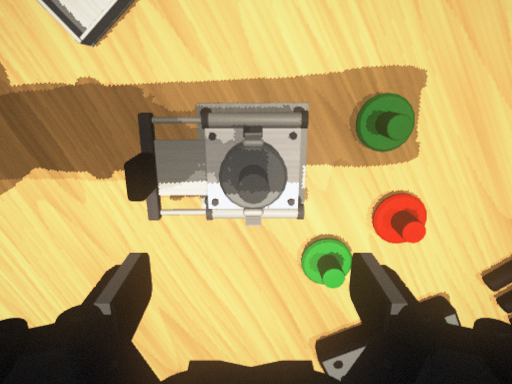

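The wrist view shows the disc centred near (253,174), predicted (251,174), and the tubes nearly level, so the yaw is right to about 1°. The clips are at (253,135) and (253,216), above and below it, clear of the jaws. I'll refine on a zoom.

Run:
```python
import cv2
t=cv2.imread("pics/c_w.png")
cv2.imwrite("pics/d.png",cv2.resize(t[90:235,115:320],None,fx=3.9,fy=3.9,interpolation=cv2.INTER_CUBIC))
```

```text
(no output)
```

View pics/d.png

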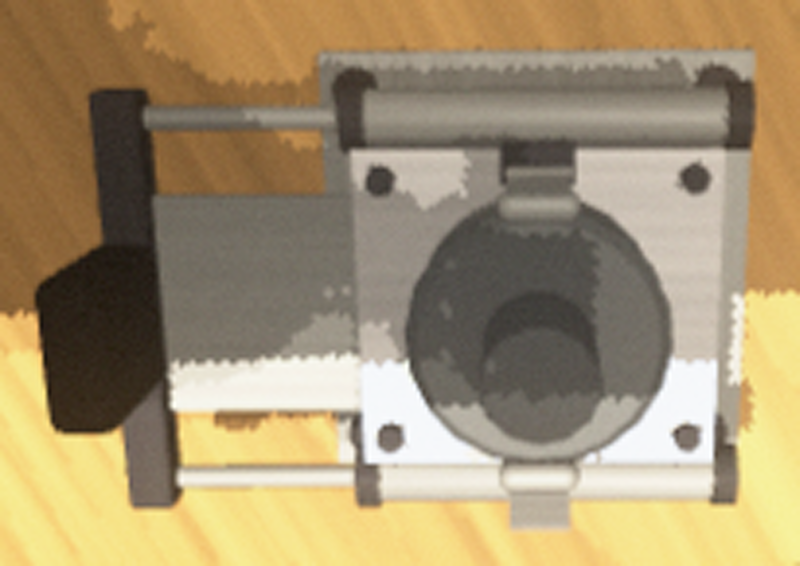

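Run:
```python
from h import *
import pickle
c=pickle.load(open("w1.pkl","rb"));P=lambda u,v,z:plane(c,(u/3.9-.37+115,v/3.9-.37+90),z)
ang=lambda d:np.degrees(np.arctan2(d[1],d[0]))
print("knob",P(543,384,.122),"disc",P(539,327,.088))
r=[P(u,v,.059) for u,v in((380,180),(695,178),(390,437),(688,436))]
print("rivets c",np.mean(r,0),ang(r[1]-r[0]),ang(r[3]-r[2]),ang(r[0]-r[2]),ang(r[1]-r[3]))
b=[P(117,92,.05),P(153,505,.05)];print("bar",np.linalg.norm(b[0]-b[1]),ang(b[0]-b[1]),np.mean(b,0))
g=[P(37,290,.102),P(52,430,.102),P(122,430,.102)]
print("grip top outer edge",g,np.linalg.norm(g[0]-g[1]),ang(g[0]-g[1]))
```

```text
knob [ 0.58984261 -0.14046722  0.122     ] disc [ 0.59073659 -0.13758483  0.088     ]
rivets c [ 0.58892087 -0.14086995  0.059     ] -28.514514261634208 -28.663010338979625 61.41254916550048 61.7119013697326
bar 0.1082824552348234 60.866622388069416 [ 0.49829096 -0.09254156  0.05      ]
grip top outer edge [array([ 0.50210504, -0.07509983,  0.102     ]), array([ 0.48655192, -0.10283961,  0.102     ]), array([ 0.50014636, -0.110334  ,  0.102     ])] 0.03180242967653209 60.7215448990075
```

Run:
```python
from bench import robot
from h import *
q=down(np.radians(-28.6))
robot.move_straight([.5895,-.140,.15],frame=q)
robot.move_straight([.5895,-.140,.094],velocity=.1,contact_N=8)
o=robot.get_obs();print(o["time_s"],np.round(o["tool_pos"],4),np.round(o["contact_force"],2))
robot.close_gripper(squeeze=60)
o=robot.get_obs();print(o["time_s"],np.round(o["tool_pos"],4),np.round(o["contact_force"],2),o["opening"])
c=robot.camera("wrist");cv2.imwrite("pics/e.png",c["img"][:,:,::-1])
```

```text
4.6 [ 0.5898 -0.1402  0.0945] [ 0.26 -0.61  0.5 ]
5.1833 [ 0.5898 -0.1401  0.0945] [ 0.06 -0.48  3.85] 0.28361614796572565
```

View pics/e.png

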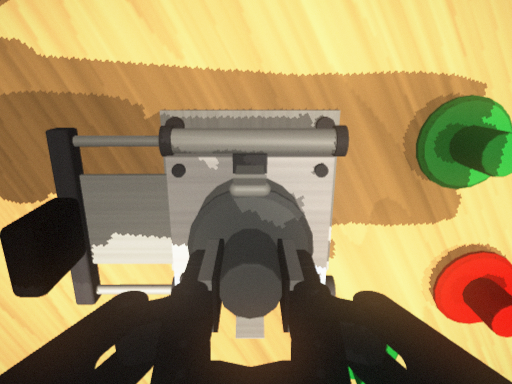

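The knob is held between the pads at (248,275), and the opening of about 24 mm matches it. Now I'll pull straight up.

Run:
```python
from bench import robot
from h import *
p=robot.get_obs()["tool_pos"]
robot.move_straight([.5895,-.140,.20],velocity=.08)
o=robot.get_obs();print(o["time_s"],np.round(o["tool_pos"],4),np.round(o["contact_force"],2),o["opening"])
c=robot.camera("wrist");cv2.imwrite("pics/f.png",c["img"][:,:,::-1])
```

```text
6.7083 [ 0.5892 -0.1399  0.1994] [-0.25  0.89  0.18] 0.28407850961443953
```

View pics/f.png

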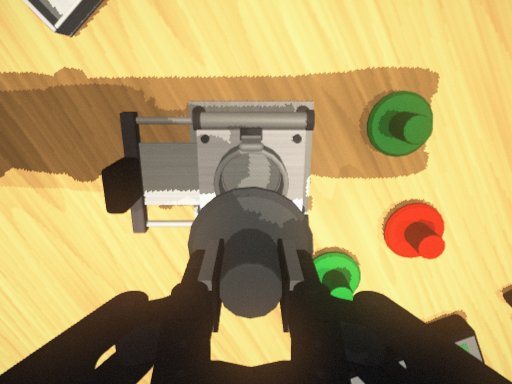

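The cap is clear: the empty collar shows at (250,175) and the cap is in the jaws. On to the tray.

Run:
```python
from bench import robot
from h import *
q=down(np.radians(-76)); print(np.round(robot.ik([.553,.153,.2],q),2))
robot.move_ptp([.553,.153,.20],q)
robot.move_straight([.553,.153,.06])
t=robot.move_straight([.553,.153,.024],velocity=.04,contact_N=4)
o=robot.get_obs();print(t,o["time_s"],np.round(o["tool_pos"],4),np.round(o["contact_force"],2))
robot.open_gripper()
robot.move_straight([.553,.153,.13])
o=robot.get_obs();print(o["time_s"],np.round(o["tool_pos"],4),np.round(o["contact_force"],2))
c=robot.camera("wrist");cv2.imwrite("pics/g.png",c["img"][:,:,::-1])
```

```text
[-1.12  0.46  1.08  1.6  -0.41  1.34 -1.31]
True 9.8 [0.5525 0.1529 0.0265] [-1.98  0.04  6.72]
11.2583 [0.5524 0.1531 0.1291] [-0.27  0.54 -0.33]
```

View pics/g.png

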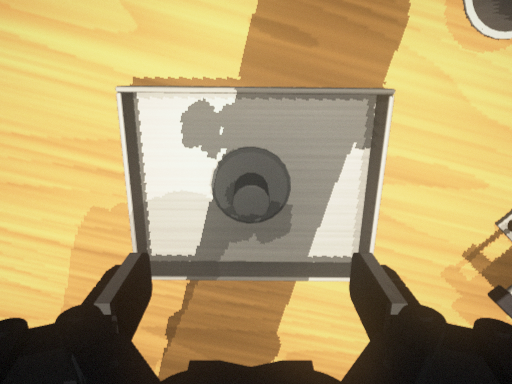

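The cap stands upright in the middle of the tray, at (250,185). Next is the gate grip, with the jaws along the travel direction.

Run:
```python
from bench import robot
from h import *
import pickle
q=down(np.radians(-28.6)); g=np.array([.499,-.0915])
robot.move_ptp([*g,.20],q)
c=robot.camera("wrist");cv2.imwrite("pics/h0.png",c["img"][:,:,::-1]);pickle.dump(c,open("w2.pkl","wb"))
t=robot.move_straight([*g,.072],velocity=.1,contact_N=8)
o=robot.get_obs();print(t,o["time_s"],np.round(o["tool_pos"],4),np.round(o["contact_force"],2))
c=robot.camera("wrist");cv2.imwrite("pics/h1.png",c["img"][:,:,::-1])
cv2.imwrite("pics/h.png",np.vstack([cv2.imread("pics/h0.png")[:,:],cv2.imread("pics/h1.png")])[::1][:,:][0:768][84:684])
```

```text
False 13.8083 [ 0.4995 -0.0916  0.0726] [ 0.73 -0.2   0.07]
```

View pics/h0.png

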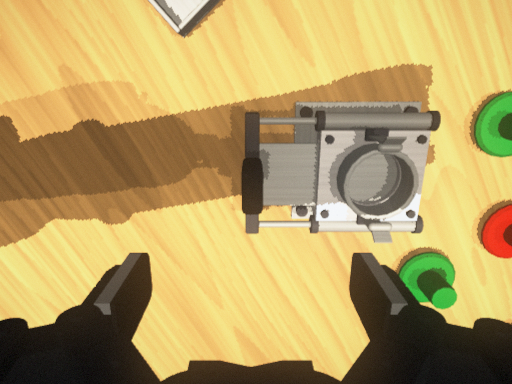

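View pics/h1.png

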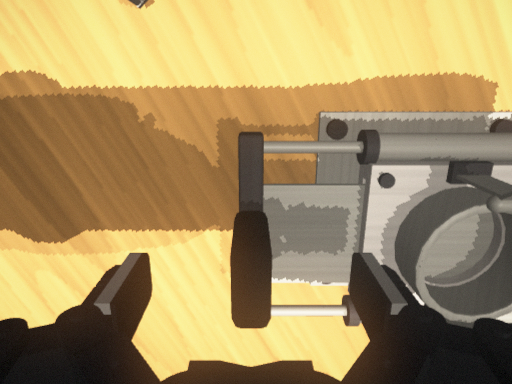

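The grip is centred between the open jaws (grip x≈251, jaws at 150 and 352). Closing.

Run:
```python
from bench import robot
from h import *
import pickle
robot.close_gripper(squeeze=60)
o=robot.get_obs();print(o["time_s"],np.round(o["tool_pos"],4),np.round(o["contact_force"],2),o["opening"]*85)
c=robot.camera("wrist");cv2.imwrite("pics/i0.png",c["img"][:,:,::-1]);pickle.dump(c,open("w3.pkl","wb"))
d=np.array([-np.cos(np.radians(28.6)),np.sin(np.radians(28.6))])
t=np.array([.499,-.0915])+.027*d
robot.move_straight([*t,.072],velocity=.03)
robot.wait(.3)
o=robot.get_obs();print(o["time_s"],np.round(o["tool_pos"],4),np.round(o["contact_force"],2),o["opening"]*85, o["contact_force"][:2]@d,"axis dist",(np.array(o["tool_pos"])[:2]-[.5895,-.139])@d)
c=robot.camera("wrist");cv2.imwrite("pics/i1.png",c["img"][:,:,::-1]);pickle.dump(c,open("w4.pkl","wb"))
for n in("top","side"):
    c=robot.camera(n); cv2.imwrite(f"pics/i_{n}.png",c["img"][:,:,::-1])
```

```text
14.5 [ 0.4996 -0.0918  0.0722] [ 3.32 -3.   -0.49] 15.049855049311537
15.9 [ 0.4763 -0.0791  0.0722] [ 8.41 -4.18 -6.01] 14.88620023215625 -9.382100041789194 axis dist 0.12807893387090852
```

View pics/i0.png

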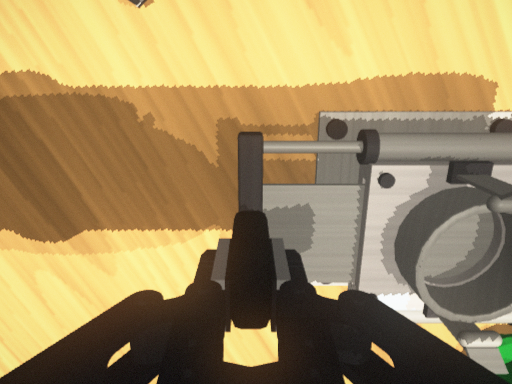

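View pics/i1.png

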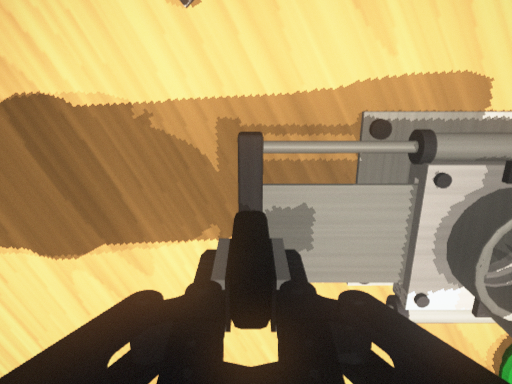

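View pics/i_side.png

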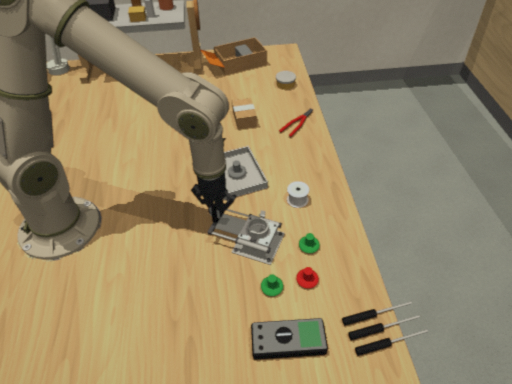

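The grip is firmly held. The spring pull reads 9.4 N, against about 9 N expected at half travel, and the rivet moved from (387,180) to (443,180). The cap is in the tray and the bystanders haven't moved. I'll turn the rivet shift into mm.

Run:
```python
from bench import robot
from h import *
import pickle
a=pickle.load(open("w3.pkl","rb"));b=pickle.load(open("w4.pkl","rb"))
R3=R.from_rotvec
# bar inner edge to tube cap left edge, both at z=.049, tube axis row 147
L=lambda c,u:np.linalg.norm(plane(c,(263,147),.049)-plane(c,(u,147),.049))
print(L(a,359),L(b,411),L(b,411)-L(a,359))
r=lambda c,u,v:np.linalg.norm(plane(c,(263,v),.059)-plane(c,(u,v),.059))
print("rivet shift",r(b,443,180)-r(a,387,180))
o=robot.get_obs();print(o["time_s"],np.round(o["tool_pos"],4),np.round(o["contact_force"],2),np.abs(o["qvel"]).max())
```

```text
0.04674379278983999 0.07211685760638759 0.025373064816547594
rivet shift 0.026475131181612994
16.05 [ 0.4763 -0.0791  0.0722] [ 7.88 -4.28 -4.92] 0.0015884579036942513
```

Run:
```python
from bench import robot
from h import *
robot.wait(1.0)
o=robot.get_obs();print(o["time_s"],np.round(o["tool_pos"],4),np.round(o["contact_force"],2),o["opening"]*85)
robot.job_done()
```

```text
17.05 [ 0.4763 -0.0791  0.0722] [ 7.76 -4.49 -6.07] 15.106329613881941
the job is handed in; nothing more can be done
```

I pulled the cap off the port and set it upright in the middle of the steel tray. I then slid the gate half open by its grip and handed the job in at 17 s of the 56 s allowed, with the gripper still holding it.

**Gate travel:** the last checks agree on about half travel, well inside the 22–32 mm limits.
- Tool movement gave 26.5 mm and the rivet shift in the wrist pictures gave 26.5 mm. The rod length gave 25.4 mm, about 1 mm lower and within what I can read from the pixels.
- The spring pulled with about 9 N, as expected at half travel.
- The tool pose did not change over a final 1 s wait, with the grip closed on the 16 mm piece (opening read 15 mm).

**Cap and bystanders:** the last side view showed the cap in the tray and the meter, reel and carton where they started. I judged the bystanders by eye and did not measure them. None of my checks failed.

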